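# Clip the snap-hook mug onto the cup tree

## Task

Hang the steel mug from the cup tree: press the sprung gate of its snap-hook handle against the free steel ring on the tree's pull-out arm until the ring slips inside, so that the gate snaps shut and the mug hangs free and still from the ring alone. Push gently, never leaning hard on the tree with the mug, and leave the other crockery and kitchen things where they are.

Things in the scene. Friction and masses are not known exactly. Their poses are not given: they have to be found in the camera images.
- steel_mug: The only steel mug: straight round cup, 62 mm outside diameter, 90 mm high, wall 2.5 mm, 0.12 to 0.2 kg, standing mouth up. Origin at the centre of its underside, z up its axis, x towards its handle, which is a snap hook lying in the mug's x-z plane. Let go on the ring, it swings for some 5 s, then hangs still, leaning about 50 degrees.
- handle_eye (a point): Middle of the handle's opening, at x = 50, z = 50 mm of the mug. The handle is 8 mm round steel: a top bar at z = 84 runs from the cup wall (x = 31) out to x = 70 mm and turns down there into a nose that ends at z = 64; a bottom bar at z = 14 mm runs out to x = 70. Between nose and bottom bar the gate closes the handle; 36 mm is free between shut gate and cup wall.
- gate (a joint): The handle's sprung gate, a 6 mm steel rod, 39 mm long, hinged at the mug's x = 70, z = 24 mm, free tip up at the nose. Rad: 0 shut (upright), growing as the tip swings in towards the cup wall, at most 1.35; it cannot open outwards. A spring shuts it: about 2 N at 30 mm above the hinge starts it, about 4 N when well open.
- gate_hinge (a point): The gate's hinge, at x = 70, z = 24 mm of the mug. A bar pushed in against the gate gets past its tip, and the gate springs shut behind it, once the bar's centre is over about 43 mm from here. So let the ring's bar in well above the hinge and just below the nose (mug z = 52 to 58 mm) till it meets the cup wall, then lower the mug to bring the bar up to the top bar.
- cup_tree: Wooden cup tree, fixed to the marble: round base 150 mm across, 20 mm high; post 20 mm thick, top knob at 338 mm. Origin under the post on the work surface, z up. One ceramic mug hangs on a hook on its +y side, one on its -y side. On its -x side, more or less towards the robot, a level steel arm carries the free ring.
- post_socket (a point): Where the arm passes through the post's axis, 200 mm up. The ring is a level stirrup of 8 mm round steel, 48 mm wide, 62 mm long; its outer cross bar, to hook onto, lies along the tree's y, centred on the arm, straight for 40 mm. The arm was left pulled out anywhere: bar centre 95 to 170 mm from here along the tree's -x. Not measured: find it by touch or eye. Over 20 N is too hard a push.
- hung_mug_a (a joint): Swing of the ceramic mug hanging on the tree's +y hook, rad; 0 at rest.
- hung_mug_b (a joint): Swing of the ceramic mug hanging on the tree's -y hook, rad; 0 at rest.
- salt_shaker: Chrome salt shaker with twist top, 42 mm wide, 88 mm high; origin at the centre of its underside. Leave alone.
- glass_jar: Closed glass jar, 80 mm wide, 130 mm high; origin at the centre of its underside. Leave alone.
- silicone_lid: Silicone lid lying flat, 104 mm across, 24 mm high with its knob; origin at the centre of its underside. Leave alone.
- pepper_mill: Wooden pepper mill, 56 mm wide, 160 mm high; origin at the centre of its underside. Leave alone.
- tea_mug: White ceramic mug with a plain handle, 80 mm wide, 90 mm high, standing on the marble; origin at the centre of its underside. Leave alone.
- wooden_spoon: Wooden spoon, 240 mm long, lying flat; origin about its middle. Leave alone.

How it is judged:
By the outcome, as a careful person would: the job done as asked, in the order asked, and still so for the second after the job is handed in, with the robot touching nothing.
It also fails if it takes over 59 s, if anything falls off the work surface, if the arm or the gripper's body presses on something with over 40 N, if the wrist force passes 120 N, or if a joint passes its speed limit or range.

## Robot

A 6-joint arm with a two-finger parallel gripper is mounted at the origin on the work surface. World frame = base frame: x ahead of the robot, y to its left, z up, the work surface at z = 0. Lengths are in mm, angles in rad, forces in N, time in s.
With the tool pointing down it reaches from about 275 to 750 mm from the base axis. Payload 10.2 kg.
Tool frame: the origin (TCP) lies at the very end of the fingers, on their centre line; the grasp point (between the pads) lies 19 mm behind it; z points along the fingers, y is the direction in which the jaws open and shut (so a half turn about z gives the same grasp; the last joint's range is limited). The gripper opens to 85 mm and grips with 20 to 120 N. Pads are 22 mm wide; open, the fingers measure 114 mm over their backs; the gripper's body (76 mm by 85 mm) begins 54 mm behind the grasp point. The pads swing forward as they close: fully open they stand 13 mm farther back than shut.
Start: joints at [0.89, 0.313, 1.498, -0, 1.331, -0.223], TCP at [232.05, 470.939, 231.294] pointing down, gripper open.
Joint ranges: [-2.94, 2.94], [-0.97, 2.17], [0.19, 2.56], [-1.23, 4.37], [0.02, 3.11], [-2.88, 2.88]. Speed limits (rad/s): [2.39, 2.39, 3.01, 3.14, 3.14, 3.14].

## Interface

Orientations are given as a unit quaternion [w, x, y, z].
In Python, from rig import * gives the robot as it stands. The module is installed in compiled form; this text tells all that it offers.
- The arm moves only by the shell command python3 -m crank 'ROWS' [FORCE]. ROWS is a JSON object of lists of equal length, an entry for each row: "dp": the shift along the world's x, y, z in cm, a list of three; "delta_rot": the turn, a rotation vector about the world's x, y, z in degrees, a list of three; "claw": the closure in counts, from 0 (fully open) to 255 (shut). A call has 1 to 10 rows; each row shifts and turns the commanded pose from where the row before left it; what a row does not reach is not made up. A row lasts 1/10 s, in which the tool goes at most 50 mm and 8.59 degrees, less where a joint would pass 70% of its speed; a pose out of reach is approached as far as the arm can. A call is refused whole if a number of a shift passes 5 or a number of a turn 8.59, either way. A call with a gripper value outside its range is refused whole. The fingers move at their own pace and stop on an object; FORCE is the grip in N (left out, the last holds). Time passes only in rows, so rows that do not move let the fingers close. It gives the time, the measured TCP pose, the force and the opening at its end, in the units of the state.
- sense(): the state, without advancing time (a new reading comes with each control period).
- capture(name): name is "scene" or "top"; returns (picture, depth): 480x640x3 uint8, red, green, blue; 480x640 float32, mm along the optical axis (not along the pixel's ray), 0 where there is no reading.
- camera_model(name): a dict with "fx", "fy", "cx", "cy" (pixels), "cam_to_world" (4x4, takes a point from camera to world coordinates). Camera axes: x right, y up, looking along -z (the intrinsics and any distortion apply to the point x, -y, -z); pixel columns grow to the right and rows downward; lengths in mm; the calibration is good to about 2 mm. A picture is of the moment at which its call begins. camera_model takes no time and is no camera call.
- finish_job(): hands the job in, once; it reports no verdict.
Trained networks look in the newest picture that a camera, given by its name, has taken for a name from the list of things; names that differ only in an ending like _2 or _b are one class to them, and where a whole thing is asked for, a point or a joint stands for the part that bears it (a point fixed in the world has none). Each returns a list of dicts, best first, with "p" (0 to 1); they miss things now and then, are a little off and sometimes report something else, mostly with a low value. They report only what shows in the picture. A call takes as long as a camera call.
- boxes_of(camera, target): "centre" ([column, row] in pixels, amid what is visible of it).
- masks_of(camera, target): "region" (480x640 bool, what is visible of it) and "centre" ([column, row] in pixels, amid what is visible of it).
- pinpoint(camera, target): "centre" ([column, row] in pixels: a listed point, or the origin of a listed thing).
The state is a dict: "time_s": time; "joints": joint angles; "dq": joint speeds; "tau": joint torques, N m; "eef_pos": TCP position; "ee_rot": TCP orientation; "force": force on the tool from outside, world axes, zero at the start; "wrist_torque": the same for the moment, N m; "grip_width": opening from 0.0 (shut) to 1.0 (fully open).
Only numpy, scipy, OpenCV 4.12 (cv2) and the standard library are available. Lean on these libraries where they do the work, as an engineer would, in place of code of your own. Each camera call takes 0.05 s, during which the arm holds its last target.

## Working session

There is one attempt and no reset: what is moved stays moved. The work goes in short steps, Python scripts to look and compute and a shell command to move; the robot and the scene stay as the last step left them, time stands still between calls to the robot, and variables do not carry over. Pictures are saved under pics/ and viewed, and the job is handed in when it is done.

```bash
mkdir -p pics; ls
cat > h.py <<'E'
from rig import *
import numpy as np, cv2, json
def px2w(cam,uv,depth):
    m=camera_model(cam); T=np.array(m["cam_to_world"])
    x=(uv[0]-m["cx"])/m["fx"]*depth; y=(uv[1]-m["cy"])/m["fy"]*depth
    return (T@np.array([x,-y,-depth,1]))[:3]
def cloud(cam,d):
    m=camera_model(cam);T=np.array(m["cam_to_world"])
    v,u=np.mgrid[0:480,0:640]
    P=np.stack([(u-m["cx"])/m["fx"]*d,-(v-m["cy"])/m["fy"]*d,-d,np.ones_like(d)],-1)
    W=(P@T.T)[...,:3]; W[d==0]=np.nan
    return W
def ray_z(cam,uv,z):
    a=px2w(cam,uv,1.0);b=px2w(cam,uv,1000.0); t=(z-a[2])/(b[2]-a[2]); return a+t*(b-a)
E
python3 - <<'E'
from h import *
for c in ["scene","top"]:
    p,d=capture(c); cv2.imwrite(f"pics/{c}0.png",p[...,::-1]); np.save(f"{c}0.npy",d)
    print(c,{k:np.round(v,3).tolist() for k,v in camera_model(c).items()})
    for t in ["steel_mug","handle_eye","gate_hinge","cup_tree","post_socket"]:
        print(t,[(np.round(r["centre"],1).tolist(),round(r["p"],2)) for r in pinpoint(c,t)][:3])
print(sense())
E
```

```text
pics
scene {'fx': 460.383, 'fy': 460.383, 'cx': 321.566, 'cy': 238.707, 'cam_to_world': [[0.747, -0.421, 0.515, 1173.691], [0.665, 0.452, -0.594, -719.36], [0.017, 0.786, 0.617, 892.813], [0.0, 0.0, 0.0, 1.0]]}
steel_mug [([245.4, 327.2], 0.84)]
handle_eye [([259.0, 317.5], 0.59)]
gate_hinge [([266.6, 331.9], 0.66)]
cup_tree [([389.6, 278.3], 0.92), ([275.7, 381.6], 0.31)]
post_socket [([398.3, 225.2], 0.97)]
top {'fx': 455.631, 'fy': 455.631, 'cx': 319.069, 'cy': 236.718, 'cam_to_world': [[0.015, 0.991, -0.134, 436.088], [-0.999, 0.011, -0.032, -45.201], [-0.031, 0.134, 0.99, 1247.742], [0.0, 0.0, 0.0, 1.0]]}
steel_mug [([415.5, 266.9], 0.6)]
handle_eye [([410.1, 250.0], 0.79), ([407.4, 243.6], 0.65), ([157.0, 230.6], 0.6)]
gate_hinge [([405.5, 244.2], 0.81)]
cup_tree [([271.3, 204.0], 0.81)]
post_socket [([262.8, 184.9], 0.87)]
{'time_s': 0.6, 'joints': array([ 8.89631366e-01,  3.12914782e-01,  1.49773872e+00, -5.27552252e-06,
        1.33102668e+00, -2.23358687e-01]), 'dq': array([-8.83098692e-04,  6.67798297e-04,  7.37243239e-04, -7.84200655e-04,
        5.29288305e-04,  2.75748600e-05]), 'tau': array([ 4.03273662e-04, -4.12044060e+01, -2.59828877e+01, -1.39378976e-04,
        6.61092927e-04,  2.49394566e-05]), 'eef_pos': array([232.02299915, 470.92916894, 231.27201819]), 'ee_rot': array([-1.68206547e-05,  2.26908797e-01,  9.73916011e-01, -4.04845627e-05]), 'force': array([ 0.23976234, -0.16044852,  0.81649998]), 'wrist_torque': array([-0.04291007, -0.00685059,  0.04319839]), 'grip_width': 1.0001024471681164}
```

View pics/scene0.png

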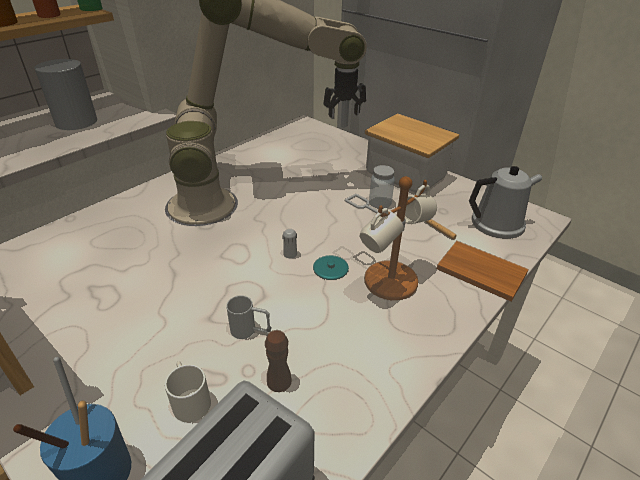

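View pics/top0.png

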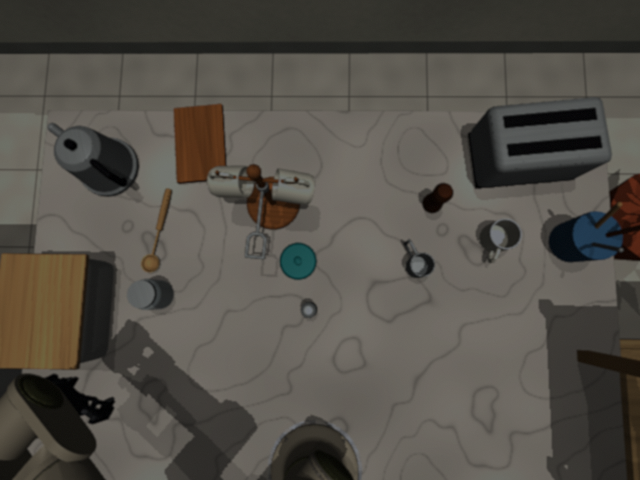

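The scene picture shows the mug at (241,317) with its handle pointing right. The tree is at (390,280) and its ring at about (358,200). In the top view the mug is at (418,265) with the handle towards (407,243), and the ring's outer bar is at about (257,258). The pepper mill is near the handle at (438,198).

Run:
```python
from h import *
img=cv2.imread("pics/top0.png"); c=cv2.resize(img[150:300,200:460],None,fx=3,fy=3,interpolation=cv2.INTER_CUBIC)
cv2.imwrite("pics/top0z.png",np.clip(c*1.6,0,255).astype(np.uint8))
img=cv2.imread("pics/scene0.png"); c=cv2.resize(img[170:350,210:450],None,fx=3,fy=3,interpolation=cv2.INTER_CUBIC); cv2.imwrite("pics/scene0z.png",c)
P=lambda *a:print(*[np.round(x,1).tolist() if isinstance(x,np.ndarray) else x for x in a])
dets={"steel_mug":0,"handle_eye":50,"gate_hinge":24,"cup_tree":0,"post_socket":200}
for cam in ["top","scene"]:
    for t,z in dets.items():
        for r in pinpoint(cam,t)[:1]: P(cam,t,r["p"],ray_z(cam,r["centre"],z))
W=cloud("top",np.load("top0.npy")); Ws=cloud("scene",np.load("scene0.npy"))
for cam,w in (("top",W),("scene",Ws)):
    for t in ["steel_mug","cup_tree","salt_shaker","glass_jar","silicone_lid","pepper_mill","tea_mug"]:
        for r in masks_of(cam,t)[:1]:
            q=w[r["region"]]; q=q[~np.isnan(q[:,0])]
            if len(q): P(cam,t,round(r["p"],2),len(q),np.percentile(q,2,axis=0),np.percentile(q,98,axis=0))
# rim of mug
m=masks_of("top","steel_mug")[0]["region"]; q=W[m]; rim=q[(q[:,2]>80)]
P("rim",len(rim),rim.min(0),rim.max(0))
m=masks_of("top","cup_tree")[0]["region"]; m=cv2.dilate(m.astype(np.uint8),np.ones((15,15)))>0
b=m.copy(); b[:205]=0
q=W[b]; q=q[(q[:,2]>185)&(q[:,2]<225)]
P("ring pts",len(q));  P(q[np.argsort(q[:,0])][:60:3])
```

```text
top steel_mug 0.6 [524.8, -268.2, 0.0]
top handle_eye 0.79 [565.5, -245.8, 50.0]
top gate_hinge 0.81 [583.8, -238.0, 24.0]
top cup_tree 0.81 [695.7, 131.0, 0.0]
top post_socket 0.87 [700.0, 124.3, 200.0]
scene steel_mug 0.84 [528.0, -259.4, 0.0]
scene handle_eye 0.59 [565.2, -242.7, 50.0]
scene gate_hinge 0.66 [594.4, -246.9, 24.0]
scene cup_tree 0.92 [691.5, 135.7, 0.0]
scene post_socket 0.97 [701.7, 122.1, 200.0]
top steel_mug 0.71 628 [498.3, -299.2, -1.0] [586.3, -238.9, 90.9]
top cup_tree 0.56 4571 [551.5, 10.3, 13.7] [734.7, 234.5, 332.4]
top salt_shaker 0.46 237 [388.6, -2.2, -2.8] [426.4, 41.7, 90.9]
top glass_jar 0.57 1229 [403.7, 389.8, 3.5] [476.4, 461.7, 133.4]
top silicone_lid 0.85 1105 [490.6, 5.7, 2.3] [583.3, 98.1, 23.0]
top pepper_mill 0.7 589 [676.7, -331.7, 8.2] [720.1, -289.6, 159.9]
top tea_mug 0.62 1211 [545.3, -518.8, 0.0] [643.3, -442.2, 91.2]
scene steel_mug 0.61 1151 [497.2, -300.0, 2.9] [592.6, -236.7, 91.3]
scene cup_tree 0.87 4522 [555.0, 7.4, 8.3] [765.5, 233.7, 326.1]
scene salt_shaker 0.63 930 [413.8, 389.3, 5.9] [482.1, 460.5, 133.6]
scene glass_jar 0.89 920 [417.2, 388.4, 3.7] [482.4, 474.2, 134.0]
scene silicone_lid 0.88 676 [496.1, 6.1, 3.1] [587.4, 95.4, 24.0]
scene pepper_mill 0.64 1279 [690.1, -339.6, 4.1] [730.1, -298.3, 159.8]
scene tea_mug 0.67 2090 [569.0, -519.3, 3.2] [649.1, -443.4, 92.1]
rim 121 [496.0, -299.1, 80.0] [587.9, -235.5, 94.1]
ring pts 349
[[526.0, 131.6, 203.9], [526.2, 129.6, 201.6], [526.3, 120.2, 202.7], [528.0, 157.3, 203.5], [528.2, 155.3, 201.5], [528.3, 143.6, 202.2], [528.4, 129.4, 203.7], [528.4, 115.2, 205.2], [528.4, 148.6, 200.1], [528.7, 120.5, 201.1], [530.4, 155.1, 203.4], [530.5, 138.5, 205.0], [530.6, 131.6, 204.6], [530.6, 129.4, 204.3], [530.8, 146.3, 200.4], [530.8, 136.9, 201.0], [531.2, 113.7, 200.4], [532.6, 147.7, 205.7], [532.8, 143.3, 204.4], [533.0, 141.4, 202.4]]
```

View pics/top0z.png

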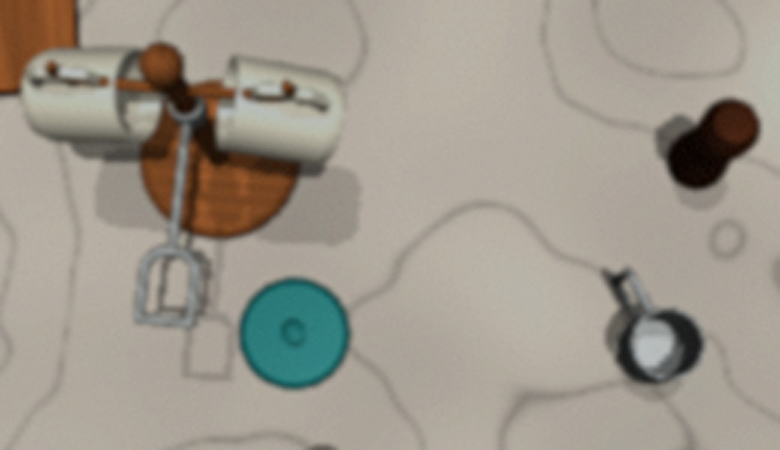

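View pics/scene0z.png

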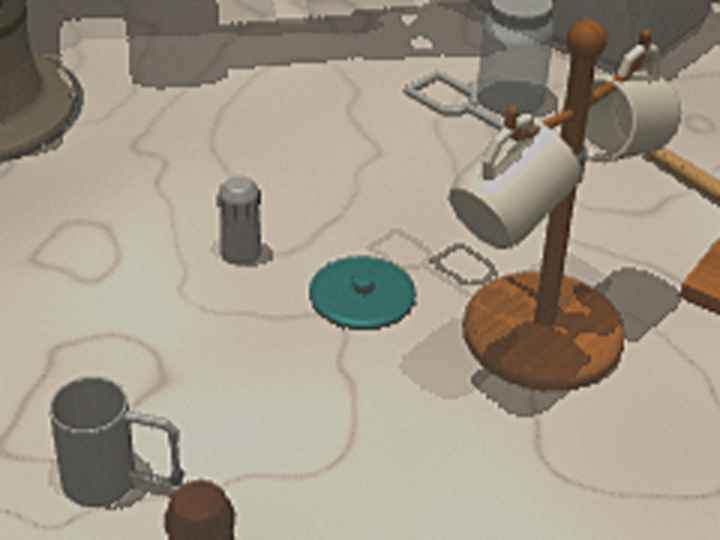

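Run:
```python
from h import *
from scipy.optimize import least_squares
P=lambda *a:print(*[np.round(x,1).tolist() if isinstance(x,np.ndarray) else x for x in a])
W=cloud("top",np.load("top0.npy")); Ws=cloud("scene",np.load("scene0.npy"))
for n,w in (("top",W),("scene",Ws)):
    q=w.reshape(-1,3); q=q[~np.isnan(q[:,0])]
    # mug rim
    r=q[(abs(q[:,0]-530)<70)&(abs(q[:,1]+265)<60)&(q[:,2]>30)&(q[:,2]<95)]
    c=least_squares(lambda p:np.hypot(r[:,0]-p[0],r[:,1]-p[1])-30.5,[528,-265],loss='soft_l1').x
    h=r[np.hypot(*(r[:,:2]-c).T)>37]; 
    ang=np.arctan2(*(h[:,:2]-c).T[::-1]); P(n,"mug",c,"handle n",len(h),"ang deg",np.degrees(np.median(ang)),"maxr",np.hypot(*(h[:,:2]-c).T).max(), "topz",np.percentile(r[:,2],98))
    # ring
    k=q[(q[:,2]>188)&(q[:,2]<212)&(q[:,0]>500)&(q[:,0]<680)&(abs(q[:,1]-135)<40)]
    P(len(k),"y by x")
    for x in range(515,680,10):
        s=k[(k[:,0]>=x)&(k[:,0]<x+10)]
        if len(s): print(x,len(s),np.round([s[:,1].min(),s[:,1].mean(),s[:,1].max(),s[:,2].mean()],1))
    po=q[(q[:,2]>230)&(q[:,2]<300)&(abs(q[:,0]-695)<40)&(abs(q[:,1]-130)<30)]
    if len(po)>5: P("post",least_squares(lambda p:np.hypot(po[:,0]-p[0],po[:,1]-p[1])-10,[698,128],loss='soft_l1').x,len(po))
    ba=q[(q[:,2]>16)&(q[:,2]<23)&(abs(q[:,0]-695)<90)&(abs(q[:,1]-130)<90)]
    P("base",ba.min(0),ba.max(0))
```

```text
top mug [527.3, -269.1] handle n 52 ang deg 26.97861609020226 maxr 71.5895654272467 topz 92.24846877452369
415 y by x
525 70 [113.6 135.6 159.8 202.9]
535 36 [113.4 137.3 160.2 203.4]
545 26 [111.8 134.3 159.1 202.6]
555 30 [111.4 136.3 159.2 202.9]
565 30 [111.7 135.9 157.1 202.7]
575 53 [112.8 134.4 156.5 202.6]
585 22 [120.2 133.1 145.2 202.3]
595 12 [129.4 131.9 134.3 202.9]
605 17 [127.7 131.3 134.7 202.1]
615 14 [127.7 130.1 132.9 202.6]
625 16 [125.8 129.4 133.7 202.9]
635 12 [125.9 128.5 130.9 203. ]
645 15 [124.5 128.1 131.8 201.8]
655 13 [124.2 127.2 131.7 202.7]
665 22 [ 96.3 125.1 159.1 203.8]
675 27 [ 96.5 140.6 170.7 203.8]
post [699.1, 125.4] 142
base [624.9, 51.7, 16.0] [768.7, 196.8, 23.0]
scene mug [529.4, -269.0] handle n 90 ang deg 25.96241418592527 maxr 72.38232451174997 topz 91.60851169636337
188 y by x
525 25 [116.4 135.5 164.  202.8]
535 26 [114.7 137.9 161.3 203.8]
545 18 [113.1 133.2 158.1 203.7]
555 18 [112.5 139.5 159.2 202.9]
565 21 [111.4 132.5 159.5 202.8]
575 23 [112.1 131.  154.7 204.3]
585 23 [118.  133.3 147.  203.7]
595 9 [127.3 131.6 136.4 203.9]
605 11 [129.2 131.2 134.6 202.6]
615 8 [127.4 131.2 135.5 203.2]
625 6 [125.8 129.1 131.8 203.9]
post [700.5, 126.8] 220
base [627.8, 50.3, 16.0] [774.2, 194.6, 23.0]
```

```bash
python3 -m crank '{"dp":[[1.65,-4.11,0],[1.65,-4.11,0],[1.65,-4.11,0],[1.65,-4.11,0],[1.65,-4.11,0],[1.65,-4.11,0],[1.65,-4.11,0],[1.65,-4.11,0],[1.65,-4.11,0],[1.65,-4.11,0]],"delta_rot":[[0,0,-7.1],[0,0,-7.1],[0,0,-7.1],[0,0,-7.1],[0,0,-7.1],[0,0,-7.1],[0,0,-7.1],[0,0,-7.1],[0,0,-7.1],[0,0,-7.1]],"claw":[0,0,0,0,0,0,0,0,0,0]}' 40
python3 -m crank '{"dp":[[1.65,-4.11,0],[1.65,-4.11,0],[1.65,-4.11,0],[1.65,-4.11,0],[1.65,-4.11,0],[1.65,-4.11,0],[1.65,-4.11,0],[1.65,-4.11,-2],[0,0,-3],[0,0,0]],"delta_rot":[[0,0,-7.1],[0,0,-7.1],[0,0,-7.1],[0,0,-7.1],[0,0,-7.1],[0,0,-7.1],[0,0,-7.1],[0,0,-7.1],[0,0,0],[0,0,0]],"claw":[0,0,0,0,0,0,0,0,0,0]}'
cat >> h.py <<'E'
from scipy.spatial.transform import Rotation as R
def st():
    s=sense(); w,x,y,z=s["ee_rot"]; M=R.from_quat([x,y,z,w]).as_matrix()
    print("t",round(s["time_s"],2),"pos",np.round(s["eef_pos"],1),"jaw",round(np.degrees(np.arctan2(M[1,1],M[0,1])),1),"zax",np.round(M[:,2],3),"F",np.round(s["force"],1),"Tq",np.round(s["wrist_torque"],2),"w",round(float(s["grip_width"]),3),"q",np.round(s["joints"],2))
E
python3 -c "
from h import *
st()
p,d=capture('top');cv2.imwrite('pics/t1.png',cv2.resize(p[180:340,330:530,::-1],None,fx=3,fy=3)*1)
p,d=capture('scene');cv2.imwrite('pics/s1.png',p[...,::-1])"
```

```text
time_s: 2.9
eef_pos: [397.4, 58.1, 231.5]
ee_rot: [0.0, 0.752, 0.659, 0.0]
force: [1.1, 0.8, 0.1]
grip_width: 1.004
time_s: 3.9
eef_pos: [527.6, -268.6, 177.2]
ee_rot: [-0.003, 0.975, 0.224, -0.002]
force: [-1.0, 0.5, -0.8]
grip_width: 0.995
t 3.9 pos [ 527.6 -268.6  177.2] jaw -64.1 zax [-0.006  0.005 -1.   ] F [-1.   0.5 -0.8] Tq [-0.04  0.03  0.05] w 0.995 q [-0.67  0.51  1.36  0.    1.28  0.45]
```

View pics/s1.png

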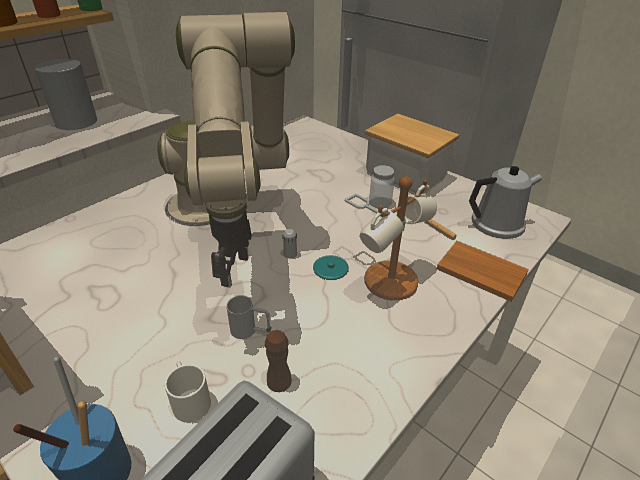

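```bash
python3 -c "
from h import *
st()"
```

```text
t 4.0 pos [ 529.1 -268.5  181.9] jaw -64.0 zax [-0.  0. -1.] F [ 0.2 -0.2  1.3] Tq [ 0.02 -0.04 -0.01] w 1.001 q [-0.67  0.5   1.35  0.    1.29  0.45]
```

The gripper is above the mug at (240,317), with its jaws across the handle plane. Next I descend and grip.

```bash
python3 -m crank '{"dp":[[-0.06,-0.05,-3],[0,0,-3],[0,0,-3],[0,0,-2.5],[0,0,-2],[0,0,-1.1],[0,0,0],[0,0,0]],"delta_rot":[[0,0,0.5],[0,0,0],[0,0,0],[0,0,0],[0,0,0],[0,0,0],[0,0,0],[0,0,0]],"claw":[0,0,0,0,0,0,0,0]}' 40
python3 -c "
from h import *
st()"
python3 -m crank '{"dp":[[0,0,0],[0,0,0],[0,0,0],[0,0,0],[0,0,0],[0,0,0],[0,0,0],[0,0,0],[0,0,0],[0,0,0]],"delta_rot":[[0,0,0],[0,0,0],[0,0,0],[0,0,0],[0,0,0],[0,0,0],[0,0,0],[0,0,0],[0,0,0],[0,0,0]],"claw":[20,40,60,80,100,130,160,200,255,255]}' 50
python3 -c "
from h import *
st()"
```

```text
time_s: 4.8
eef_pos: [529.2, -269.6, 37.0]
ee_rot: [0.001, 0.973, 0.229, 0.001]
force: [-0.0, -0.5, 0.4]
grip_width: 1.002
t 4.8 pos [ 529.2 -269.6   37. ] jaw -63.5 zax [ 0.002 -0.002 -1.   ] F [-0.  -0.5  0.4] Tq [-0.05  0.04  0.01] w 1.002 q [-0.67  0.67  1.49 -0.    0.98  0.44]
time_s: 5.8
eef_pos: [528.6, -269.5, 36.2]
ee_rot: [0.0, 0.973, 0.229, 0.0]
force: [-2.2, 0.9, 6.8]
grip_width: 0.725
t 5.8 pos [ 528.6 -269.5   36.2] jaw -63.5 zax [ 0.001 -0.    -1.   ] F [-2.2  0.9  6.8] Tq [0.26 0.35 0.07] w 0.725 q [-0.67  0.67  1.49 -0.    0.98  0.44]
```

```bash
python3 -m crank '{"dp":[[0,0,1],[0,0,2],[0,0,3],[0,0,3],[0,0,3],[0,0,1.5],[0,0,1],[0,0,0]],"delta_rot":[[0,0,0],[0,0,0],[0,0,0],[0,0,0],[0,0,0],[0,0,0],[0,0,0],[0,0,0]],"claw":[255,255,255,255,255,255,255,255]}'
python3 -c "
from h import *
st()"
python3 -m crank '{"dp":[[-0.5,2,0],[-1,4,0],[-1.1,4.1,0],[-1.1,4.1,0],[-1.1,4.1,0],[-1.1,4.1,0],[-1.1,4.1,0],[-1.1,4.1,0],[-1.1,4.1,0],[-1.1,4.1,0]],"delta_rot":[[0,0,-2],[0,0,-3],[0,0,-3],[0,0,-3],[0,0,-3],[0,0,-3],[0,0,-3],[0,0,-3],[0,0,-3],[0,0,-3]],"claw":[255,255,255,255,255,255,255,255,255,255]}'
python3 -m crank '{"dp":[[-0.5,1.5,0],[-0.2,1,0],[0,0,0],[0,0,0],[0,0,0]],"delta_rot":[[0,0,-1.5],[0,0,0],[0,0,0],[0,0,0],[0,0,0]],"claw":[255,255,255,255,255]}'
python3 -c "
from h import *
st()
for c in ['top','scene']:
    p,d=capture(c);cv2.imwrite(f'pics/{c}2.png',p[...,::-1]);np.save(f'{c}2.npy',d)
a=cv2.imread('pics/top2.png')[170:310,190:390];cv2.imwrite('pics/top2z.png',cv2.resize(np.clip(a*1.6,0,255).astype(np.uint8),None,fx=4,fy=4,interpolation=cv2.INTER_CUBIC))
a=cv2.imread('pics/scene2.png')[130:310,230:440];cv2.imwrite('pics/scene2z.png',cv2.resize(a,None,fx=3.3,fy=3.3,interpolation=cv2.INTER_CUBIC))
for t,z in [('gate_hinge',168.),('handle_eye',194.)]:
  for c in ['top','scene']:
    for r in pinpoint(c,t)[:2]: print(c,t,r['p'],ray_z(c,r['centre'],z))
"
```

```text
time_s: 6.6
eef_pos: [528.7, -269.5, 181.4]
ee_rot: [0.001, 0.973, 0.229, 0.001]
force: [-0.8, -0.6, -2.2]
grip_width: 0.727
t 6.6 pos [ 528.7 -269.5  181.4] jaw -63.5 zax [ 0.001 -0.001 -1.   ] F [-0.8 -0.6 -2.2] Tq [-0.03  0.05 -0.03] w 0.727 q [-0.67  0.5   1.35  0.    1.28  0.44]
time_s: 7.6
eef_pos: [424.2, 120.1, 179.4]
ee_rot: [-0.0, 1.0, -0.023, -0.001]
force: [0.4, 0.2, -1.4]
grip_width: 0.723
time_s: 8.1
eef_pos: [418.8, 142.8, 180.1]
ee_rot: [0.0, 0.999, -0.036, -0.0]
force: [-0.0, -0.7, -2.0]
grip_width: 0.726
t 8.1 pos [418.8 142.8 180.1] jaw -94.1 zax [-0. -0. -1.] F [-0.  -0.7 -2. ] Tq [0.05 0.01 0.04] w 0.726 q [ 0.06  0.18  1.81 -0.    1.15  1.7 ]
top gate_hinge 0.63 [490.91552116 141.62432375 168.        ]
scene gate_hinge 0.78 [493.3915665 135.0996993 168.       ]
top handle_eye 0.41 [472.68938019 140.03238509 194.        ]
scene handle_eye 0.96 [455.60134783 142.55315421 194.        ]
```

```bash
sleep 0
```

```text
(no output)
```

View pics/top2z.png

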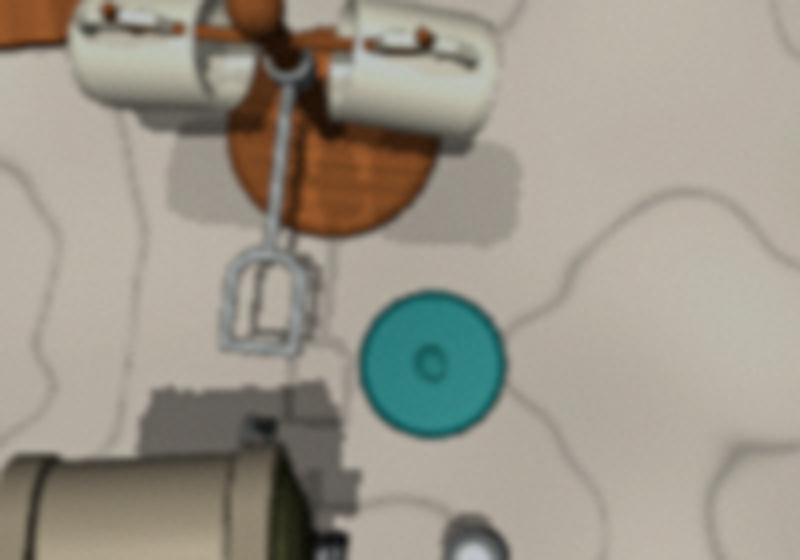

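View pics/scene2z.png

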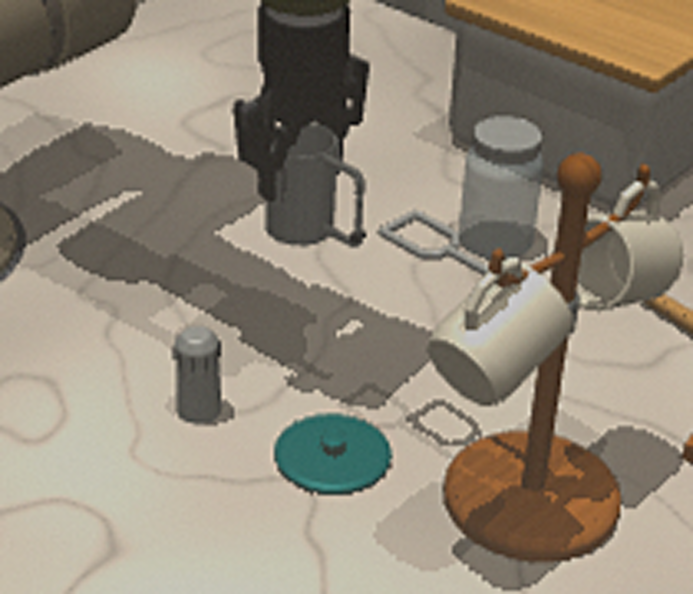

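Run:
```python
from h import *
from scipy.optimize import least_squares
for n in ("top","scene"):
    q=cloud(n,np.load(n+"2.npy")).reshape(-1,3); q=q[~np.isnan(q[:,0])]
    h=q[(q[:,0]>452)&(q[:,0]<512)&(abs(q[:,1]-140)<35)&(q[:,2]>140)&(q[:,2]<245)]
    for x in range(450,515,6):
        s=h[(h[:,0]>=x)&(h[:,0]<x+6)]
        if len(s): print(n,x,len(s),np.round([s[:,1].min(),np.median(s[:,1]),s[:,1].max(),s[:,2].min(),s[:,2].max()],1))
    k=q[(q[:,2]>192)&(q[:,2]<210)&(q[:,0]>515)&(q[:,0]<550)&(abs(q[:,1]-135)<16)]
    if len(k): print("bar",len(k),np.round(k[k[:,0]<545].mean(0),1),np.round(np.percentile(k[:,0],[2,20,50,80]),1),np.round(np.percentile(k[:,2],95),1))
```

```text
top 468 1 [141.8 141.8 141.8 226.2 226.2]
top 474 14 [134.6 138.1 142.  157.5 234.2]
top 480 24 [132.1 135.6 143.3 160.7 232.2]
top 486 17 [131.8 134.7 140.  165.6 226.7]
bar 50 [530.4 134.  202.8] [526.1 528.4 530.5 533. ] 207.0
scene 450 8 [135.  138.3 143.9 157.8 233.9]
scene 456 7 [137.2 138.1 142.1 157.  232.7]
scene 462 10 [134.1 137.  140.2 161.6 234.9]
scene 468 9 [136.1 138.5 141.2 157.2 232.6]
scene 474 9 [134.4 136.4 140.8 157.9 234.4]
scene 480 12 [133.3 136.5 138.9 157.5 235.6]
scene 486 43 [132.4 137.1 143.8 158.9 231.3]
scene 492 11 [133.1 135.8 142.9 162.6 225.5]
bar 23 [533.6 135.  203.6] [528.7 531.3 533.6 536.2] 206.8
```

The top view shows the nose at (262,425) in the crop, lined up with the ring bar at (258,350). The scene view shows the ring level with the upper part of the gate. I start the approach.

```bash
python3 -m crank '{"dp":[[1,0.05,0.05],[1,0.0,0],[0.8,-0.05,0],[0,0,0],[0,0,0]],"delta_rot":[[0,0,0],[0,0,0],[0,0,0],[0,0,0],[0,0,0]],"claw":[255,255,255,255,255]}'
python3 -c "
from h import *
st()"
python3 -m crank '{"dp":[[0.3,-0.02,0],[0.3,-0.02,0],[0.3,-0.02,0],[0.3,-0.02,0],[0,0,0],[0,0,0]],"delta_rot":[[0,0,0],[0,0,0],[0,0,0],[0,0,0],[0,0,0],[0,0,0]],"claw":[255,255,255,255,255,255]}'
python3 -c "
from h import *
st()"
```

```text
time_s: 8.9
eef_pos: [446.5, 143.6, 180.5]
ee_rot: [0.0, 0.999, -0.035, -0.0]
force: [-0.7, 0.8, -2.0]
grip_width: 0.724
t 8.9 pos [446.5 143.6 180.5] jaw -94.0 zax [-0.001  0.    -1.   ] F [-0.7  0.8 -2. ] Tq [0.02 0.04 0.  ] w 0.724 q [0.06 0.24 1.73 0.   1.17 1.7 ]
time_s: 9.5
eef_pos: [458.3, 142.9, 180.7]
ee_rot: [0.0, 0.999, -0.035, -0.0]
force: [-1.8, 0.1, -1.9]
grip_width: 0.73
t 9.5 pos [458.3 142.9 180.7] jaw -94.0 zax [-0.001  0.    -1.   ] F [-1.8  0.1 -1.9] Tq [0.04 0.29 0.06] w 0.73 q [0.06 0.26 1.7  0.   1.18 1.7 ]
```

```bash
for i in 1; do python3 -m crank '{"dp":[[0.3,-0.02,0],[0.3,-0.02,0],[0.3,-0.02,0],[0.3,-0.02,0],[0,0,0]],"delta_rot":[[0,0,0],[0,0,0],[0,0,0],[0,0,0],[0,0,0]],"claw":[255,255,255,255,255]}'; done
python3 -c "
from h import *
st()"
```

```text
time_s: 10.0
eef_pos: [470.6, 142.0, 180.5]
ee_rot: [0.0, 0.999, -0.035, -0.0]
force: [-2.0, 0.4, -3.0]
grip_width: 0.722
t 10.0 pos [470.6 142.  180.5] jaw -94.0 zax [-0.001 -0.    -1.   ] F [-2.   0.4 -3. ] Tq [ 0.01  0.6  -0.02] w 0.722 q [0.05 0.29 1.67 0.   1.18 1.7 ]
```

```bash
python3 -m crank '{"dp":[[0.3,-0.02,0],[0.3,-0.02,0],[0.3,-0.02,0],[0.3,-0.02,0],[0,0,0]],"delta_rot":[[0,0,0],[0,0,0],[0,0,0],[0,0,0],[0,0,0]],"claw":[255,255,255,255,255]}'
python3 -c "
from h import *
st()"
python3 -m crank '{"dp":[[0.2,-0.01,0],[0.2,-0.02,0],[0,0,0]],"delta_rot":[[0,0,0],[0,0,0],[0,0,0]],"claw":[255,255,255]}'
python3 -c "
from h import *
st()
for c in ['top','scene']:
    p,d=capture(c);cv2.imwrite(f'pics/{c}3.png',p[...,::-1]);np.save(f'{c}3.npy',d)
a=cv2.imread('pics/scene3.png')[130:280,260:430];cv2.imwrite('pics/scene3z.png',cv2.resize(a,None,fx=4,fy=4,interpolation=cv2.INTER_CUBIC))
"
```

```text
time_s: 10.5
eef_pos: [482.9, 141.1, 180.4]
ee_rot: [0.0, 0.999, -0.035, 0.0]
force: [-0.1, 0.4, -8.5]
grip_width: 0.727
t 10.5 pos [482.9 141.1 180.4] jaw -94.0 zax [ 0. -0. -1.] F [-0.1  0.4 -8.5] Tq [0.09 0.22 0.01] w 0.727 q [ 0.05  0.31  1.64 -0.    1.19  1.69]
time_s: 10.8
eef_pos: [486.9, 140.9, 180.6]
ee_rot: [-0.0, 0.999, -0.035, 0.0]
force: [1.4, 0.5, -9.4]
grip_width: 0.727
t 10.8 pos [486.9 140.9 180.6] jaw -94.0 zax [ 0.001 -0.    -1.   ] F [ 1.4  0.5 -9.4] Tq [-0.01  0.06  0.04] w 0.727 q [ 0.05  0.32  1.63 -0.    1.19  1.69]
```

View pics/scene3z.png

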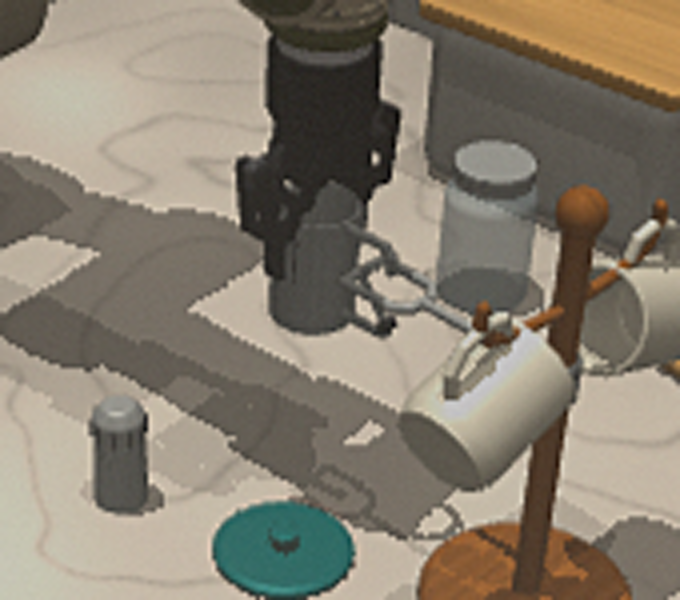

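The picture shows the ring inside the handle near (370,270) in the crop. The forces match the gate tip riding under the bar, just before it snaps shut. I continue until the bar meets the cup wall.

```bash
python3 -m crank '{"dp":[[0.2,-0.01,0],[0.2,-0.02,0],[0,0,0]],"delta_rot":[[0,0,0],[0,0,0],[0,0,0]],"claw":[255,255,255]}'
python3 -c "
from h import *
st()"
python3 -m crank '{"dp":[[0.1,0,0],[0.1,-0.02,0],[0,0,0]],"delta_rot":[[0,0,0],[0,0,0],[0,0,0]],"claw":[255,255,255]}'
python3 -c "
from h import *
st()"
```

```text
time_s: 11.2
eef_pos: [491.3, 140.6, 181.5]
ee_rot: [-0.0, 0.999, -0.035, 0.001]
force: [-0.1, 0.3, -2.4]
grip_width: 0.725
t 11.2 pos [491.3 140.6 181.5] jaw -94.0 zax [ 0.002  0.    -1.   ] F [-0.1  0.3 -2.4] Tq [0.04 0.02 0.01] w 0.725 q [ 0.05  0.33  1.62 -0.    1.2   1.69]
time_s: 11.5
eef_pos: [492.7, 140.4, 181.1]
ee_rot: [-0.0, 0.999, -0.035, 0.0]
force: [0.4, 0.8, -1.4]
grip_width: 0.728
t 11.5 pos [492.7 140.4 181.1] jaw -94.0 zax [ 0.001  0.    -1.   ] F [ 0.4  0.8 -1.4] Tq [-0.   -0.01  0.02] w 0.728 q [ 0.05  0.33  1.61 -0.    1.2   1.69]
```

The force fell back to the mug's weight, so the gate has snapped. Next I lower the mug until the top bar rests on the ring.

```bash
python3 -m crank '{"dp":[[-0.2,0.01,-0.2],[-0.2,0.02,-0.3],[-0.2,0.01,-0.4],[-0.2,0.01,-0.4],[-0.2,0.01,-0.3],[0,0,0],[0,0,0]],"delta_rot":[[0,0,0],[0,0,0],[0,0,0],[0,0,0],[0,0,0],[0,0,0],[0,0,0]],"claw":[255,255,255,255,255,255,255]}'
python3 -c "
from h import *
st()"
python3 -m crank '{"dp":[[0,0,-0.1],[0,0,-0.1],[0,0,0]],"delta_rot":[[0,0,0],[0,0,0],[0,0,0]],"claw":[255,255,255]}'
python3 -c "
from h import *
st()"
```

```text
time_s: 12.2
eef_pos: [482.5, 141.0, 164.8]
ee_rot: [-0.0, 0.999, -0.035, 0.0]
force: [0.5, 0.3, -1.6]
grip_width: 0.73
t 12.2 pos [482.5 141.  164.8] jaw -94.0 zax [ 0.  0. -1.] F [ 0.5  0.3 -1.6] Tq [-0.01 -0.02 -0.  ] w 0.73 q [0.05 0.33 1.66 0.   1.15 1.69]
time_s: 12.5
eef_pos: [482.4, 141.0, 162.7]
ee_rot: [0.0, 0.999, -0.035, -0.0]
force: [0.7, 0.7, -2.4]
grip_width: 0.724
t 12.5 pos [482.4 141.  162.7] jaw -94.0 zax [-0. -0. -1.] F [ 0.7  0.7 -2.4] Tq [ 0.   -0.01 -0.02] w 0.724 q [ 0.05  0.33  1.66 -0.    1.15  1.69]
```

```bash
python3 -m crank '{"dp":[[-0.3,0.02,0],[-0.3,0.02,0],[-0.3,0.02,-0.05],[-0.1,0.01,-0.05],[0,0,-0.05],[0,0,0],[0,0,0]],"delta_rot":[[0,0,0],[0,0,0],[0,0,0],[0,0,0],[0,0,0],[0,0,0],[0,0,0]],"claw":[255,255,255,255,255,255,255]}'
python3 -c "
from h import *
st()"
python3 -m crank '{"dp":[[0,0,-0.1],[0,0,-0.05],[0,0,0],[0,0,0]],"delta_rot":[[0,0,0],[0,0,0],[0,0,0],[0,0,0]],"claw":[255,255,255,255]}'
python3 -c "
from h import *
st()
for c in ['top','scene']:
    p,d=capture(c);cv2.imwrite(f'pics/{c}4.png',p[...,::-1]);np.save(f'{c}4.npy',d)
a=cv2.imread('pics/scene4.png')[130:280,260:430];cv2.imwrite('pics/scene4z.png',cv2.resize(a,None,fx=4,fy=4,interpolation=cv2.INTER_CUBIC))
"
```

```text
time_s: 13.2
eef_pos: [472.5, 141.7, 161.3]
ee_rot: [-0.0, 0.999, -0.035, 0.0]
force: [1.5, -0.2, -2.2]
grip_width: 0.727
t 13.2 pos [472.5 141.7 161.3] jaw -94.0 zax [ 0.  0. -1.] F [ 1.5 -0.2 -2.2] Tq [-0.03  0.    0.02] w 0.727 q [0.05 0.31 1.69 0.   1.14 1.69]
time_s: 13.6
eef_pos: [472.6, 141.7, 159.9]
ee_rot: [-0.0, 0.999, -0.035, 0.0]
force: [0.7, -0.3, -0.6]
grip_width: 0.726
t 13.6 pos [472.6 141.7 159.9] jaw -94.0 zax [ 0.  0. -1.] F [ 0.7 -0.3 -0.6] Tq [-0.02 -0.12 -0.04] w 0.726 q [ 0.05  0.31  1.69 -0.    1.13  1.69]
```

View pics/scene4z.png

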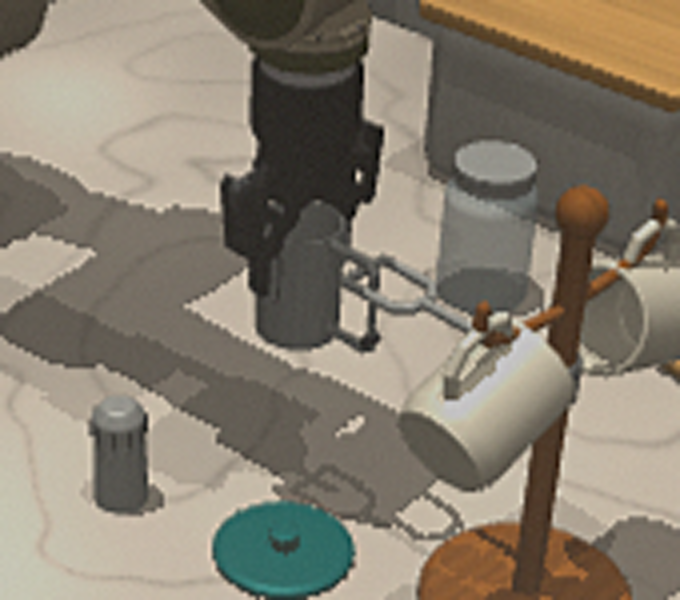

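The gate stands shut at (372,300), with the ring caught inside under the top bar. The ring now takes most of the weight. I release.

```bash
python3 -m crank '{"dp":[[0,0,0],[0,0,0],[0,0,0],[0,0,0],[0,0,0.5],[0,0,1.5],[0,0,3],[0,0,3],[0,0,3],[0,0,3]],"delta_rot":[[0,0,0],[0,0,0],[0,0,0],[0,0,0],[0,0,0],[0,0,0],[0,0,0],[0,0,0],[0,0,0],[0,0,0]],"claw":[0,0,0,0,0,0,0,0,0,0]}'
python3 -c "
from h import *
st()
p,d=capture('scene');cv2.imwrite('pics/s5.png',p[90:300,220:450,::-1])
"
```

```text
time_s: 14.7
eef_pos: [472.2, 141.7, 301.5]
ee_rot: [-0.0, 0.999, -0.035, 0.0]
force: [0.6, -0.1, -0.2]
grip_width: 1.0
t 14.7 pos [472.2 141.7 301.5] jaw -94.0 zax [ 0.001  0.    -1.   ] F [ 0.6 -0.1 -0.2] Tq [-0.03  0.01 -0.  ] w 1.0 q [0.05 0.2  1.46 0.   1.48 1.69]
```

View pics/s5.png

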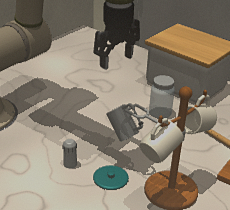

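The mug hangs from the ring at (125,120) in the crop and is swinging, and the gripper is clear above it. I move the arm back and let the mug settle.

```bash
python3 -m crank '{"dp":[[-2,0,0],[-3,0,0],[-3,0,0],[-2,0,0],[0,0,0],[0,0,0],[0,0,0],[0,0,0],[0,0,0],[0,0,0]],"delta_rot":[[0,0,0],[0,0,0],[0,0,0],[0,0,0],[0,0,0],[0,0,0],[0,0,0],[0,0,0],[0,0,0],[0,0,0]],"claw":[0,0,0,0,0,0,0,0,0,0]}' >/dev/null
for i in 1 2 3 4 5 6 7; do python3 -m crank '{"dp":[[0,0,0],[0,0,0],[0,0,0],[0,0,0],[0,0,0],[0,0,0],[0,0,0],[0,0,0],[0,0,0],[0,0,0]],"delta_rot":[[0,0,0],[0,0,0],[0,0,0],[0,0,0],[0,0,0],[0,0,0],[0,0,0],[0,0,0],[0,0,0],[0,0,0]],"claw":[0,0,0,0,0,0,0,0,0,0]}' >/dev/null; done
cat > diff.py <<'E'
from h import *
def grab(n):
    p,d=capture('scene');cv2.imwrite(f'pics/{n}.png',p[...,::-1])
    cv2.imwrite(f'pics/{n}z.png',cv2.resize(p[130:280,260:450,::-1],None,fx=4,fy=4,interpolation=cv2.INTER_CUBIC))
    return p.astype(int)
import sys
n=sys.argv[1]; a=grab(n)
if len(sys.argv)>2:
    b=cv2.imread(f'pics/{sys.argv[2]}.png')[...,::-1].astype(int)
    print("px changed>40:",int((abs(a-b).max(2)[150:280,300:440]>40).sum()))
st()
E
python3 diff.py s6
python3 -m crank '{"dp":[[0,0,0],[0,0,0],[0,0,0],[0,0,0]],"delta_rot":[[0,0,0],[0,0,0],[0,0,0],[0,0,0]],"claw":[0,0,0,0]}' >/dev/null
python3 diff.py s7 s6
```

```text
t 22.8 pos [372.4 141.7 299.8] jaw -94.0 zax [-0. -0. -1.] F [-0.8  0.3  0.1] Tq [ 0.01  0.01 -0.  ] w 1.0 q [ 0.07 -0.02  1.71 -0.    1.45  1.71]
px changed>40: 1
t 23.25 pos [372.4 141.7 299.8] jaw -94.0 zax [ 0.  0. -1.] F [ 0.2 -0.7  0. ] Tq [-0.02 -0.   -0.04] w 1.003 q [ 0.07 -0.02  1.71  0.    1.45  1.71]
```

View pics/s7z.png

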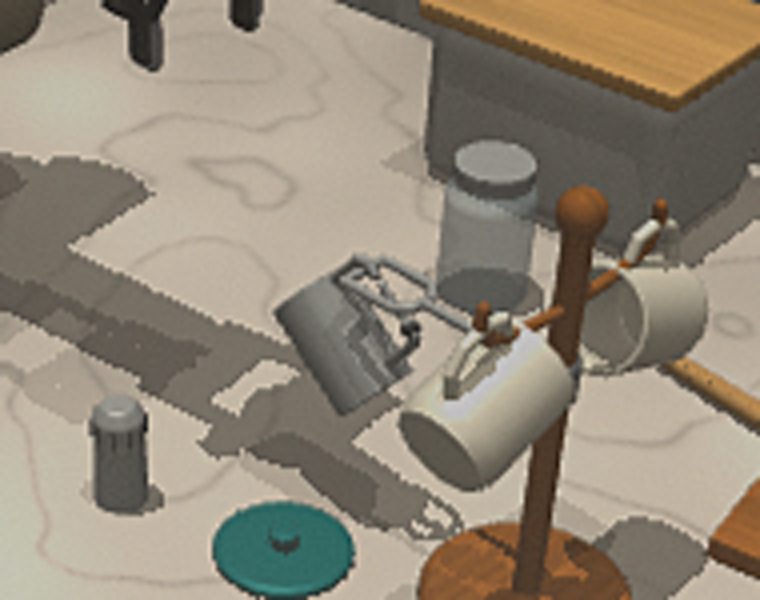

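View pics/s7.png

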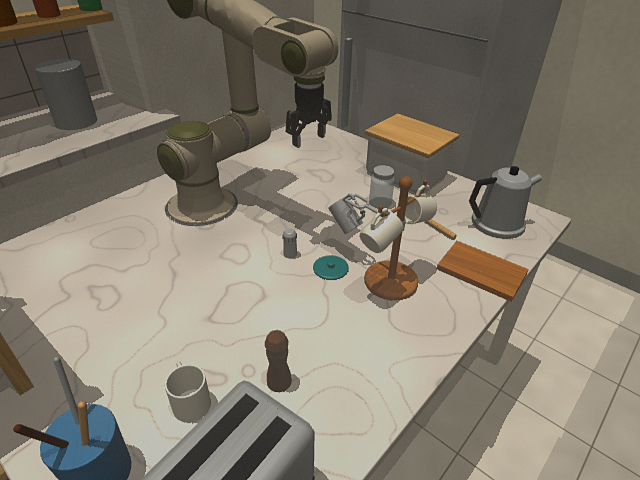

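The mug hangs at (345,215), leaning as described. The crockery is unmoved and the gripper is well away. I wait a little longer, check stillness once more and hand in.

```bash
for i in 1 2 ; do python3 -m crank '{"dp":[[0,0,0],[0,0,0],[0,0,0],[0,0,0],[0,0,0],[0,0,0],[0,0,0],[0,0,0],[0,0,0],[0,0,0]],"delta_rot":[[0,0,0],[0,0,0],[0,0,0],[0,0,0],[0,0,0],[0,0,0],[0,0,0],[0,0,0],[0,0,0],[0,0,0]],"claw":[0,0,0,0,0,0,0,0,0,0]}' >/dev/null; done
python3 diff.py s8 s7; python3 -c "
from rig import *
print(finish_job())"
```

```text
px changed>40: 0
t 25.3 pos [372.4 141.7 299.8] jaw -94.0 zax [-0.  0. -1.] F [-0.7  0.  -0.4] Tq [ 0.06  0.03 -0.  ] w 1.004 q [ 0.07 -0.02  1.71  0.    1.45  1.71]
the job is handed in; nothing more can be done
None
```

The steel mug hangs from the free ring, and I handed the job in at about 25 s of the 59 s allowed. I gripped it across the cup, pressed its gate against the ring's bar until the bar slipped inside, then lowered it onto the ring and let go.

- **Push force:** the readings between steps showed at most about 2 N horizontally and about 7 N vertically on top of the mug's weight. I did not see peaks between readings. The force dropped back to the mug's weight when the gate snapped shut.
- **Gate:** a picture taken just before release showed it shut, with the ring inside. In the last picture the ring hides part of the gate, so I did not see it shut again afterwards.
- **Stillness:** camera pictures 2 s apart showed no change, with the mug leaning on the ring alone.
- **Surroundings:** the robot was clear of everything, and the other items looked unmoved in the picture; I did not measure their positions again.

No check failed or disagreed.

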